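# Start and drive home the last self-tapping screw of a rod foot

### The job

The foot for a support rod is fastened to its plastic base by four self-tapping hexagon screws, and one of them still stands proud. Take the large nut driver from the rack, set it over that screw and press down firmly while turning clockwise until the screw cuts its first thread, then drive it until its flange is down on the foot, without reaming out or cracking the plastic. Hang the driver back in the rack, and leave the small driver in its hole.

Things in the scene. Friction and masses are not known exactly. Their poses are not given: they have to be found in the camera images.
- nut_driver: Large nut driver, 92 mm long, 0.11 kg, hanging upright in the rack: black hexagonal handle, 13 mm shank, round steel socket of 20 mm outside diameter. Origin: centre of the socket's mouth, z up the driver. The socket's hexagon (14.2 mm across flats, 11.5 mm deep) has flats facing x, -x and every 60 degrees. Left alone on a screw it stays standing.
- nut_driver_grip (a point): Where to hold the large driver: on its axis, 70 mm above the socket's mouth. The handle is a hexagon 33 mm across its flats, which face the driver's x, -x and every 60 degrees; it is 42 mm tall, from 24 mm below to 18 mm above this point.
- small_driver: Small nut driver like the other, but with a thin 8 mm shank and a 14 mm socket, too small for the screw (handle 32 mm across flats). Origin: centre of the socket's mouth, z up.
- driver_rack: White sheet-metal rack, 70 x 205 x 62 mm, fixed: a top plate 5 mm thick with three round 29 mm holes, 62 mm apart along its y. Origin: middle of its underside. A driver hangs with the underside of its handle on the plate, socket 16 mm above the bench.
- rack_hole_0 (a point): Centre of a rack hole, on the top face (62 mm high).
- rack_hole_1 (a point): Centre of the middle rack hole, on the top face. It is free at the start.
- rack_hole_2 (a point): Centre of a rack hole, on the top face.
- foot: Rod foot, fixed: grey plastic base 200 x 200 x 22 mm, on it an aluminium flange 132 x 132 x 6 mm (top face 28 mm high) with a round rod boss 36 mm high in the middle. Screws at the four corners of the flange, 46 mm from the middle both ways; three are home. Origin: middle of the underside.
- screw: The screw that is not home, at any of the four corners: hexagon 13 mm across flats and 8 mm tall, bevelled at the top, on a round flange 21 mm across and 2.5 mm thick. The driver's socket, when down, rests on this flange. Origin: centre of the flange's underside, z up; hexagon flats face its x, -x and every 60 degrees. At the start the origin is 6 mm above the foot.
- screw_feed (a joint): How far the screw has gone in, m: 0 at the start, 0.006 with its flange on the foot; 6 mm a turn, clockwise from above. At first it bites only while turned (0.05 to 0.08 N m) under a downward push of about 13 N or more, otherwise it spins in place; the push needed falls to nothing over the first 2 mm. The plastic cracks at 30 N.
- screw_slip (a joint): How far the screw has spun in its hole without going in, rad, clockwise positive, 0 at the start. More than 4 rad in all reams the hole out; it also grows if the screw is turned on after it is home.

How it is judged:
By the outcome, as a careful person would: the job done as asked, in the order asked, and still so for the second after the job is handed in, with the robot touching nothing.
It also fails if it takes over 72 s, if anything falls off the work surface, if the arm or the gripper's body presses on something with over 40 N, if the wrist force passes 120 N, or if a joint passes its speed limit or range.

### The arm

A 6-joint arm with a two-finger parallel gripper is mounted at the origin on a cart in front of the work surface, level with it; the furniture and walls round the work are solid. World frame = base frame: x ahead of the robot, y to its left, z up, the work surface at z = 0. Lengths are in m, angles in degrees, forces in N, time in s.
With the tool pointing down it reaches from about 0.325 to 0.85 m from the base axis. Payload 15.5 kg.
Tool frame: the origin (TCP) lies at the very end of the fingers, on their centre line; the grasp point (between the pads) lies arm.grip_depth behind it (arm.grip_depth is the distance from the TCP to the grasp point, in m); z points along the fingers, y is the line along which they close (so a half turn about z gives the same grasp; the last joint's range is limited). The gripper opens to 91 mm and grips with 3 to 60 N. Pads are 32 mm wide; open, the fingers measure 118 mm over their backs; the gripper's body (76 mm by 178 mm) begins 60 mm behind the grasp point.
Start: joints at [-69.414, 28.281, 77.091, -0, 74.628, -5.472], TCP at [0.275, -0.561, 0.214] pointing down, gripper open.
Joint ranges: [-166.48, 166.48], [-47.26, 123.95], [12.59, 153.08], [-70.14, 250.14], [6.76, 159.57], [-176.63, 176.63]. Speed limits (degrees/s): [108.29, 108.29, 147.25, 172.46, 172.46, 172.46].

### API

Orientations are given as a 3x3 rotation matrix whose columns are the frame's x, y, z axes.
In Python, from rig import arm gives the robot as it stands. Calls block until the motion is done:
- arm.move_to(position, orientation): joint-space move of the TCP to a pose.
- arm.move_l(position, orientation=None, feed=0.15): straight line of the TCP; orientation=None keeps the orientation; feed is the mean speed in m/s.
- arm.move_joints(angles): joint-space move.
- arm.grip(opening): finger opening in m; the grip force is fixed at half the most; returns when the fingers have stopped.
- arm.sleep(seconds).
- arm.solve_ik(position, orientation): joint angles nearest the present ones, or None.
- arm.snapshot(name): name is "scene" or "top" or "wrist"; returns the picture (400x640x3 uint8, red, green, blue); there is no depth.
- arm.get_calibration(name): a dict with "intrinsics" (3x3 intrinsics, pixels), "cam_to_world" (4x4, takes a point from camera to world coordinates). Camera axes: x right, y down, z forward; pixel columns grow to the right and rows downward; lengths in m; the calibration is good to about 2 mm. A picture is of the moment at which its call begins: read the wrist's pose just before it. get_calibration takes no time and is no camera call; for the wrist camera it gives the pose at the moment of the call.
A pose or a line that the arm cannot do raises arm.Unreachable and nothing moves.
- arm.sign_off(): hands the job in; it is judged then, once.
Readings, each from a call of its own:
- arm.current_t(): time.
- arm.current_joint_positions(): joint angles.
- arm.current_dq(): joint speeds.
- arm.current_tau(): joint torques, N m.
- arm.current_ee_pos(): TCP position.
- arm.current_tool_rot(): TCP orientation.
- arm.current_force(): force on the tool from outside, world axes, zero at the start.
- arm.current_torque(): the same for the moment, N m.
- arm.current_width(): finger opening in m.
- arm.current_grasp_force(): force on a finger pad.
Only numpy, scipy, OpenCV 4.12 (cv2) and the standard library are available. Lean on these libraries where they do the work, as an engineer would, in place of code of your own. Each camera call takes 0.05 s, during which the arm holds its last target. There are 200 camera calls.

## Working session

There is one attempt and no reset: what is moved stays moved. The work goes in short steps, each a Python script; the robot and the scene stay as the last script left them, time stands still between calls to the robot, and variables do not carry over. Pictures are saved under pics/ and viewed, at most 10 in all, crops included, and the job is handed in when it is done.

```bash
mkdir -p pics; ls
python3 - <<'E'
from rig import arm
import cv2,numpy as np
ims=[]
for n in("scene","top"):
    i=arm.snapshot(n)[:,:,::-1]; cv2.imwrite(f"pics/{n}0.png",i)
    c=arm.get_calibration(n); print(n,np.round(c["intrinsics"],1).tolist(),np.round(c["cam_to_world"],3).tolist())
print(arm.grip_depth,arm.current_t(),arm.current_force(),arm.current_width())
print(np.round(arm.current_tool_rot(),3).tolist())
c=arm.get_calibration("wrist");print(np.round(c["cam_to_world"],3).tolist(),c["intrinsics"][0])
E
```

```text
pics
scene [[429.9, 0.0, 323.0], [0.0, 429.9, 200.8], [0.0, 0.0, 1.0]] [[-0.667, -0.379, 0.641, 0.001], [-0.745, 0.316, -0.588, 0.659], [0.02, -0.87, -0.493, 0.511], [0.0, 0.0, 0.0, 1.0]]
top [[505.2, 0.0, 322.3], [0.0, 505.2, 208.0], [0.0, 0.0, 1.0]] [[-0.106, -0.973, 0.205, 0.375], [-0.994, 0.103, -0.026, 0.171], [0.004, -0.207, -0.978, 0.94], [0.0, 0.0, 0.0, 1.0]]
0.0188 0.1 [ 0.23203102 -1.04327873 -0.39937077] 0.09148268131259847
[[0.898, 0.439, -0.0], [0.439, -0.898, 0.001], [0.0, -0.001, -1.0]]
[[0.439, -0.874, -0.21, 0.333], [-0.899, -0.427, -0.1, -0.533], [-0.002, 0.232, -0.973, 0.384], [0.0, 0.0, 0.0, 1.0]] [280.50143699   0.         321.57031292]
```

View pics/scene0.png

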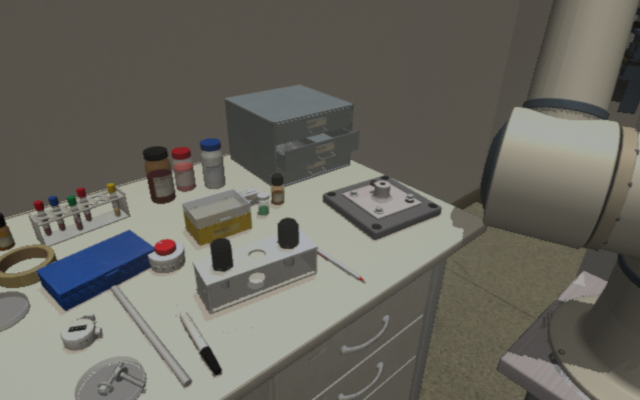

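View pics/top0.png

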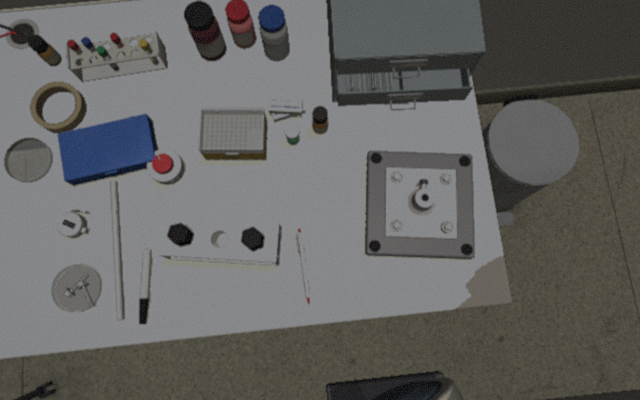

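The scene view shows the rack with black handles at about (221,255) and (288,233), and the foot at (380,205). In the top view the handles are at (180,234) and (253,238), the free hole at (219,239), and the foot's centre at about (421,204) with four screws. Next I'll get closer wrist views.

```bash
cat > h.py <<'E'
from rig import arm
import cv2,numpy as np
def ray(c,uv):
    T=c["cam_to_world"];d=T[:3,:3]@np.linalg.solve(c["intrinsics"],[uv[0],uv[1],1.]);return T[:3,3],d/np.linalg.norm(d)
def onz(c,uv,z):
    o,d=ray(c,uv);return o+d*(z-o[2])/d[2]
def tri(rs):
    A=sum(np.eye(3)-np.outer(d,d) for o,d in rs);b=sum((np.eye(3)-np.outer(d,d))@o for o,d in rs)
    return np.linalg.solve(A,b)
def R(yaw):  # tool down; tool y axis (closing line) at angle yaw (deg)
    a=np.radians(yaw);y=np.array([np.cos(a),np.sin(a),0]);z=np.array([0,0,-1.]);return np.column_stack([np.cross(y,z),y,z])
def toolyaw():
    r=arm.current_tool_rot();return np.degrees(np.arctan2(r[1][1],r[0][1]))
def snap(name,f):
    c=arm.get_calibration(name);i=np.ascontiguousarray(arm.snapshot(name)[:,:,::-1]);cv2.imwrite(f,i);return i,c
E
python3 - <<'E'
from h import *
c=arm.get_calibration("top")
for n,uv,z in[("foot",(421,204),.025),("h180",(180,234),.103),("h253",(253,238),.103),("hole",(219,239),.062)]:print(n,onz(c,uv,z).round(3))
for uv in((397,177),(446,177),(397,225),(446,227)):print(onz(c,uv,.035).round(3))
# look: keep the present tool yaw family; camera sits behind the tool
c=arm.get_calibration("wrist");p=arm.current_ee_pos();r=np.array(arm.current_tool_rot())
print("cam in tool",(r.T@(c["cam_to_world"][:3,3]-p)).round(3),(r.T@c["cam_to_world"][:3,:3]).round(2).tolist(),toolyaw())
E
```

```text
foot [ 0.555 -0.037  0.025]
h180 [0.531 0.39  0.103]
h253 [0.511 0.269 0.103]
hole [0.523 0.333 0.062]
[0.609 0.002 0.035]
[ 0.599 -0.088  0.035]
[0.519 0.015 0.035]
[ 0.506 -0.073  0.035]
cam in tool [ 0.065  0.    -0.171] [[-0.0, -0.97, -0.23], [1.0, -0.0, -0.0], [0.0, -0.23, 0.97]] -63.94081056016373
```

Run:
```python
from h import *
import pickle
V={}
def go(k,p,yaw):
    arm.move_to(p,R(yaw));arm.sleep(.15);i,c=snap("wrist",f"pics/{k}.png");V[k]=(i,c)
go("fA",[.555,-.075,.17],0);go("fB",[.555,.005,.17],0)
go("rA",[.49,.33,.19],30);go("rB",[.56,.33,.19],30)
pickle.dump(V,open("v.pkl","wb"));print(arm.current_t(),arm.current_joint_positions())
```

```text
4.9833 [ 2.52695087e+01  3.15104433e+01  7.50645438e+01  4.48071458e-03
  7.34515693e+01 -4.74236615e+00]
```

View pics/fA.png

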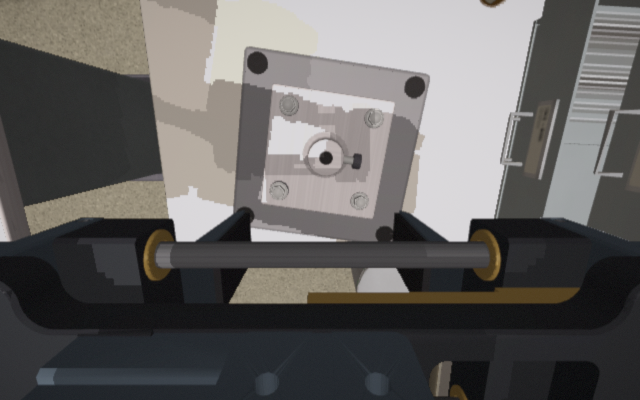

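View pics/rA.png

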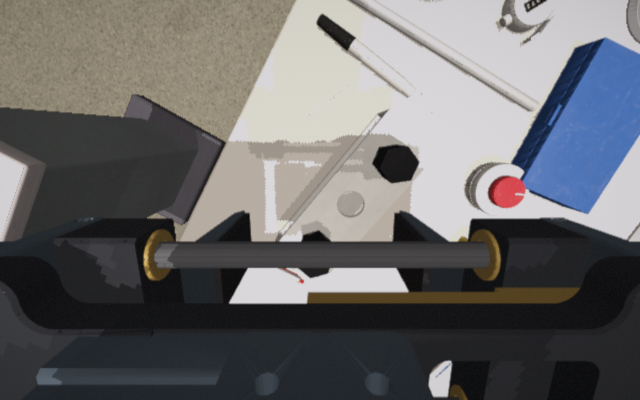

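The wrist view shows the boss at (325,155) and the screws at (289,104), (374,118), (279,190) and (360,200). The handles are at (396,163) and (318,250, partly hidden), and the free hole is at (350,204). Next I need zooms to find the proud screw and the large driver.

Run:
```python
from h import *
import pickle
V=pickle.load(open("v.pkl","rb"))
a=V["fA"][0][75:225,250:410];b=V["fB"][0]
c=V["fB"][1]
# predicted place of the boss top in fB
p=onz(V["fA"][1],(325,155),.05);T=np.linalg.inv(c["cam_to_world"]);q=T[:3,:3]@p+T[:3,3];uv=(c["intrinsics"]@q/q[2])[:2];print(uv,p)
u,v=uv.astype(int);x0,y0=u-75,max(v-80,0)
b=b[y0:y0+150,x0:x0+160];print("b origin",x0,y0)
s=cv2.imread("pics/scene0.png")[205:310,185:330]
f=lambda i,w,h:cv2.resize(i,(w,h),interpolation=cv2.INTER_CUBIC)
top=np.hstack([f(a,400,375),f(b,400,375)])
s=f(s,310,225);t=f(V["rB"][0][100:300,200:440],270,225)
out=np.zeros((600,800,3),np.uint8);out[:375]=top;out[375:,:310]=s;out[375:,310:580]=t
cv2.imwrite("pics/m1.png",out)
```

```text
[324.78606841 228.91243828] [ 0.55836468 -0.03288314  0.05      ]
b origin 249 148
```

View pics/m1.png

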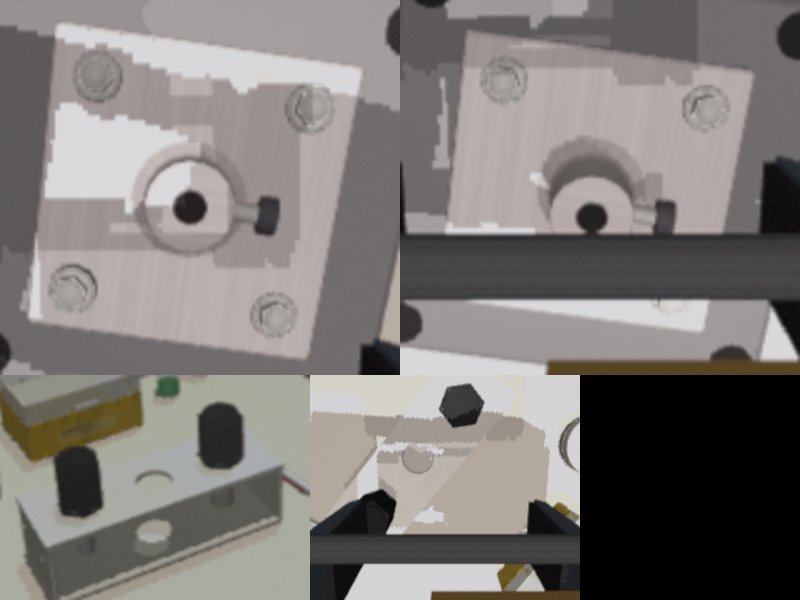

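Run:
```python
from h import *
import pickle
V={}
def go(k,p,yaw):
    arm.move_to(p,R(yaw));arm.sleep(.15);i,c=snap("wrist",f"pics/{k}.png");V[k]=(i,c)
u=np.array([.87,.5,0])
go("rC",np.array([.551,.2,.18])-.04*u,30);go("rD",np.array([.551,.2,.18])+.04*u,30)
go("fD",[.595,-.12,.09],0);go("fC",[.515,-.12,.09],0)
pickle.dump(V,open("v2.pkl","wb"));print(arm.current_t())
def pr(c,p):
    T=np.linalg.inv(c["cam_to_world"]);q=T[:3,:3]@p+T[:3,3];return (c["intrinsics"]@q/q[2])[:2]
out=np.zeros((600,800,3),np.uint8)
for j,(k,p,w,h,x,y,W,H) in enumerate([("fC",(.557,-.035,.034),175,150,0,0,400,343),("fD",(.557,-.035,.034),175,150,400,0,400,343),
   ("rC",(.513,.275,.1),88,86,0,343,264,257),("rD",(.513,.275,.1),88,86,264,343,264,257)]):
    i,c=V[k];o=np.round(pr(c,np.array(p))-[w/2,h/2]).astype(int);o=np.maximum(o,0);print(k,o,W/w)
    out[y:y+H,x:x+W]=cv2.resize(i[o[1]:o[1]+h,o[0]:o[0]+w],(W,H),interpolation=cv2.INTER_CUBIC)
s=cv2.imread("pics/scene0.png")[225:310,195:320]
out[343:528,528:800]=cv2.resize(s,(272,185),interpolation=cv2.INTER_CUBIC)
cv2.imwrite("pics/m2.png",out)
```

```text
8.6167
fC [287  31] 2.2857142857142856
fD [185  32] 2.2857142857142856
rC [329  68] 3.0
rD [237  67] 3.0
```

View pics/m2.png

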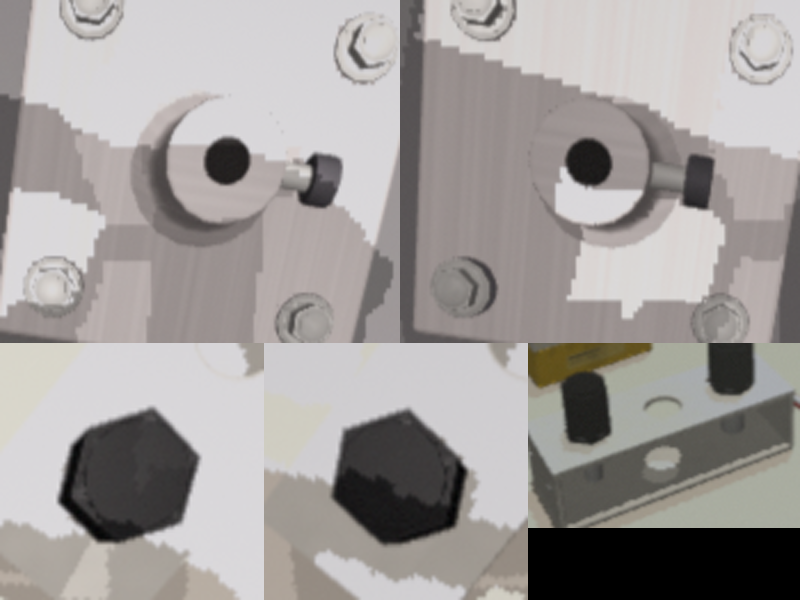

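The proud screw is the lower-left one. It has the larger disparity, about 98.1 px against 95.5 px, and casts the offset shadow. The right-hand driver in the scene view has the thicker shank, so that is the large one. Next I triangulate both and zoom on the screw's hexagon.

Run:
```python
from h import *
import pickle
V=pickle.load(open("v2.pkl","rb"))
S=2.2857143
def mean(cs):return np.mean(cs,0)
fl={"BL":((53,285),(62,287)),"BR":((304,319),(319,319)),"TL":((92,8),(83,8)),"boss":((227,161),(188,161))}
P={}
for k,(a,b) in fl.items():
    P[k]=tri([ray(V["fC"][1],np.array([287,31])+np.array(a)/S),ray(V["fD"][1],np.array([185,32])+np.array(b)/S)]);print(k,P[k].round(4))
# driver: dark hull, polygon
for k,o in(("rC",(329,68)),("rD",(237,67))):
    i,c=V[k];w=i[o[1]:o[1]+86,o[0]:o[0]+88];m=(w.max(2)<75).astype(np.uint8)
    m=cv2.morphologyEx(m,cv2.MORPH_OPEN,np.ones((3,3),np.uint8))
    ct=max(cv2.findContours(m,0,2)[0],key=cv2.contourArea);h=cv2.approxPolyDP(cv2.convexHull(ct),2,True)[:,0]
    print(k,[(x,onz(c,np.array(x)+o,.104)[:2].round(4).tolist()) for x in h.tolist()])
out=np.zeros((400,800,3),np.uint8)
for j,(k,o,b) in enumerate((("fC",(287,31),(53,285)),("fD",(185,32),(62,287)))):
    i=V[k][0];q=np.round(np.array(o)+np.array(b)/S).astype(int)-20
    out[:,400*j:400*j+400]=cv2.resize(i[q[1]:q[1]+40,q[0]:q[0]+40],(400,400),interpolation=cv2.INTER_CUBIC)
    print(k,q)
cv2.imwrite("pics/m3.png",cv2.convertScaleAbs(out,alpha=1.3,beta=-40))
```

```text
BL [ 0.5068 -0.0733  0.0328]
BR [ 0.5976 -0.0854  0.0289]
TL [0.5202 0.0164 0.0289]
boss [ 0.5589 -0.0346  0.0644]
rC [([54, 26], [0.5123, 0.2898]), ([64, 37], [0.5243, 0.2866]), ([59, 58], [0.53, 0.2703]), ([42, 65], [0.5205, 0.2582]), ([32, 65], [0.5131, 0.2539]), ([20, 53], [0.4991, 0.2572]), ([24, 34], [0.494, 0.2719]), ([42, 25], [0.5033, 0.2854])]
rD [([46, 24], [0.5078, 0.2893]), ([66, 41], [0.5286, 0.2859]), ([62, 61], [0.5336, 0.27]), ([39, 66], [0.5186, 0.2565]), ([23, 48], [0.5, 0.2629]), ([27, 30], [0.4963, 0.2773])]
fC [290 136]
fD [192 138]
```

View pics/m3.png

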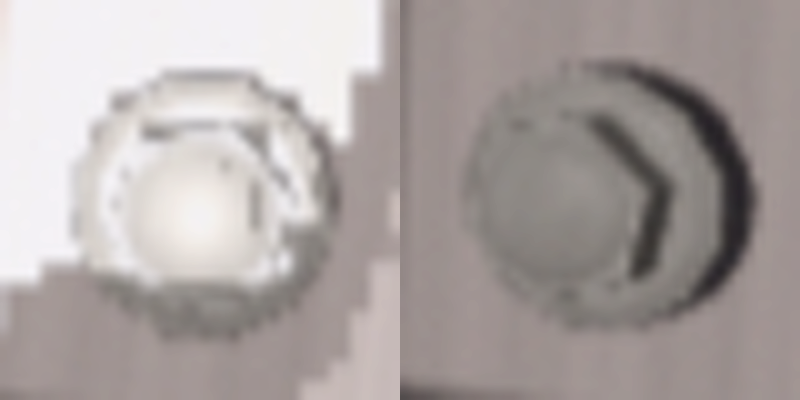

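Run:
```python
from h import *
import pickle
V=pickle.load(open("v2.pkl","rb"))
print("screw",onz(V["fC"][1],(310,156),.0365),onz(V["fD"][1],(211,157.2),.0365))
print("drv vertex",tri([ray(V["rC"][1],(329+50.5,68+22)),ray(V["rD"][1],(237+48,67+22))]))
D=np.array([.5127,.2743])
arm.move_to([*D,.15],R(76))
arm.grip(.07)
arm.move_l([*D,.068],feed=.12)
print("before",arm.current_width(),np.round(arm.current_force(),1))
arm.grip(.02)
print("w",arm.current_width(),arm.current_grasp_force(),np.round(arm.current_force(),1))
arm.move_l([*D,.175],feed=.15);arm.sleep(.2)
print("w",arm.current_width(),np.round(arm.current_force(),2),arm.current_t())
snap("scene","pics/s1.png")
```

```text
screw [ 0.50682399 -0.07297484  0.0365    ] [ 0.50739604 -0.07289108  0.0365    ]
drv vertex [0.50820875 0.29150321 0.1020197 ]
before 0.0697843305800238 [0.3 0.4 0.7]
w 0.03278693165248113 30.000194390304387 [-0.5  0.   2.7]
w 0.033030498944258524 [ 0.32 -0.08 -1.24] 13.1833
```

Run:
```python
from h import *
S=np.array([.5073,-.0731])
arm.move_to([*S,.125],R(104));arm.sleep(.3)
f0=np.array(arm.current_force());t0=np.array(arm.current_torque());np.save("f0.npy",np.r_[f0,t0])
print(arm.current_joint_positions().round(1),f0.round(2),t0.round(2),arm.current_t())
z=.104
arm.move_l([*S,z],feed=.06)
while z>.0875:
    z-=.001;arm.move_l([*S,z],feed=.03);f=np.array(arm.current_force())-f0
    print(round(z,4),arm.current_ee_pos().round(4),f.round(1),(np.array(arm.current_torque())-t0).round(2))
    if f[2]>5:break
print(arm.current_t());snap("scene","pics/s2.png")
```

```text
[ -14.8   25.9   98.9    0.    55.3 -118.9] [-1.06  0.16 -0.75] [ 0.09 -0.14  0.02] 14.85
0.103 [ 0.5074 -0.0732  0.1032] [ 1.  -0.5 -0.8] [ 0.05 -0.    0.01]
0.102 [ 0.5073 -0.0731  0.102 ] [ 1.1 -0.2 -0.4] [ 0.02 -0.02 -0.02]
0.101 [ 0.5073 -0.0731  0.1009] [ 1.8 -0.5  0. ] [ 0.01  0.03 -0.04]
0.1 [ 0.5073 -0.0731  0.0999] [ 1.7 -0.3  0.2] [ 0.06  0.03 -0.03]
0.099 [ 0.5073 -0.0731  0.0989] [ 1.3  0.  -0. ] [ 0.05  0.03 -0.  ]
0.098 [ 0.5072 -0.0731  0.0979] [ 0.7  0.2 -0.4] [-0.04  0.07 -0.04]
0.097 [ 0.5072 -0.0731  0.0969] [ 1.  -0.6 -1. ] [0.02 0.04 0.03]
0.096 [ 0.5073 -0.0731  0.096 ] [ 1.  -0.   0.4] [ 0.02 -0.05 -0.04]
0.095 [ 0.5074 -0.0731  0.095 ] [0.5 0.8 2.6] [ 0.06 -0.01 -0.01]
0.094 [ 0.5076 -0.0732  0.0944] [-0.3  1.   9.8] [ 0.1   0.35 -0.02]
17.85
```

Run:
```python
from h import *
S=np.array([.5073,-.0731]);b=np.load("f0.npy");z=.0945
def rep(y):
    f=np.r_[arm.current_force(),arm.current_torque()]-b;print(y,round(z,4),arm.current_ee_pos().round(4),f.round(2));return f
for y in list(range(108,121,4))+list(range(116,83,-4)):
    arm.move_l([*S,z],R(y),feed=.05);f=rep(y)
    while f[2]<3 and z>.086: z-=.0008;arm.move_l([*S,z],R(y),feed=.05);f=rep(y)
    if z<.091:break
print(arm.current_t())
```

```text
108 0.0945 [ 0.5076 -0.0732  0.0947] [ 0.7  -0.65  6.25 -0.23  0.06 -0.  ]
112 0.0945 [ 0.5075 -0.0732  0.0947] [ 1.03 -1.26  6.65 -0.04  0.07 -0.03]
116 0.0945 [ 0.5075 -0.0732  0.0947] [ 0.28  0.42  6.63 -0.05  0.09  0.01]
120 0.0945 [ 0.5075 -0.0732  0.0947] [ 0.38 -0.03  6.44 -0.03  0.1   0.03]
116 0.0945 [ 0.5076 -0.0732  0.0947] [ 0.38  0.04  6.78 -0.08  0.11 -0.04]
112 0.0945 [ 0.5075 -0.0732  0.0947] [ 0.73  0.39  7.15 -0.04  0.1   0.01]
108 0.0945 [ 0.5076 -0.0731  0.0947] [ 1.39  0.28  6.42  0.08  0.09 -0.03]
104 0.0945 [ 0.5075 -0.0731  0.0947] [ 2.16 -0.06  7.53  0.02  0.12  0.01]
100 0.0945 [ 0.5076 -0.0732  0.0947] [-0.33  0.25  6.95  0.05  0.09 -0.03]
96 0.0945 [ 0.5076 -0.0731  0.0947] [ 0.83  0.04  7.39  0.04  0.01 -0.  ]
92 0.0945 [ 0.5076 -0.0731  0.0947] [ 0.48  0.78  6.17  0.06  0.05 -0.05]
88 0.0945 [ 0.5075 -0.0731  0.0946] [ 0.68 -0.42  6.58  0.06  0.04  0.01]
84 0.0945 [ 0.5076 -0.0732  0.0947] [ 1.17  0.73  6.72  0.05  0.08 -0.02]
21.15
```

Run:
```python
from h import *
S=np.array([.5073,-.0731]);b=np.load("f0.npy");z=.0945
def rep(y):
    f=np.r_[arm.current_force(),arm.current_torque()]-b;print(y,round(z,4),arm.current_ee_pos().round(4),f.round(2));return f
for y in range(80,57,-4):
    arm.move_l([*S,z],R(y),feed=.05);f=rep(y)
    while f[2]<3 and z>.086: z-=.0008;arm.move_l([*S,z],R(y),feed=.05);f=rep(y)
    if z<.091:break
print(arm.current_t())
if z>.091:
    # lateral probe: height of contact under light push at offsets, from the present yaw's best 104
    for dx,dy in((-.0012,0),(.0012,0),(0,-.0012),(0,.0012)):
        arm.move_l([*(S+[dx,dy]),z+.0003],R(104),feed=.05);print(dx,dy);rep(104)
    print(arm.current_t())
```

```text
80 0.0945 [ 0.5075 -0.0731  0.0947] [ 1.04 -0.1   6.95  0.13 -0.01  0.04]
76 0.0945 [ 0.5076 -0.0731  0.0947] [ 0.8  -0.74  7.2   0.06  0.04 -0.01]
72 0.0945 [ 0.5075 -0.0731  0.0947] [ 1.53 -1.1   6.71  0.09  0.03 -0.05]
68 0.0945 [ 0.5075 -0.0731  0.0946] [ 0.85 -0.16  7.49  0.07 -0.    0.  ]
64 0.0945 [ 0.5075 -0.0731  0.0946] [1.75 0.55 7.05 0.04 0.03 0.02]
60 0.0945 [ 0.5076 -0.0731  0.0947] [ 1.36  0.64  5.86  0.05 -0.01  0.02]
22.65
-0.0012 0
104 0.0945 [ 0.506  -0.0731  0.0947] [ 0.95 -0.32  0.38 -0.03  0.06 -0.01]
0.0012 0
104 0.0945 [ 0.5086 -0.0731  0.095 ] [-1.    0.2   6.54 -0.07  0.57 -0.  ]
0 -0.0012
104 0.0945 [ 0.5076 -0.0744  0.0949] [ 1.45 -0.01  3.2   0.09  0.03 -0.  ]
0 0.0012
104 0.0945 [ 0.5075 -0.0719  0.095 ] [ 0.35 -2.13  5.4  -0.41  0.19 -0.  ]
24.3167
```

Run:
```python
from h import *
b=np.load("f0.npy")
def rep(p,y,z):
    f=np.r_[arm.current_force(),arm.current_torque()]-b;print(p.round(4),y,round(z,4),arm.current_ee_pos().round(4),f.round(2));return f
done=False
for S in([.5060,-.0735],[.5052,-.0735],[.5060,-.0743],[.5052,-.0727]):
    S=np.array(S);z=.0965
    arm.move_l([*S,z],R(104),feed=.05)
    while z>.0885:
        z-=.0008;arm.move_l([*S,z],feed=.04);f=rep(S,104,z)
        if f[2]>4:break
    if z<.092:break
print(arm.current_t())
```

```text
[ 0.506  -0.0735] 104 0.0957 [ 0.5059 -0.0735  0.0956] [ 1.36  0.37  1.02  0.08  0.05 -0.01]
[ 0.506  -0.0735] 104 0.0949 [ 0.506  -0.0735  0.0948] [ 1.27 -0.48 -0.93  0.07  0.02 -0.06]
[ 0.506  -0.0735] 104 0.0941 [ 0.506  -0.0735  0.094 ] [ 1.61 -0.43 -0.03  0.04 -0.03 -0.  ]
[ 0.506  -0.0735] 104 0.0933 [ 0.506  -0.0735  0.0933] [ 0.3  -0.82  0.23 -0.04  0.02  0.  ]
[ 0.506  -0.0735] 104 0.0925 [ 0.506  -0.0735  0.0924] [ 1.61 -0.59 -0.52 -0.02  0.03  0.04]
[ 0.506  -0.0735] 104 0.0917 [ 0.506  -0.0735  0.0917] [ 0.68  0.37  0.36  0.06  0.   -0.06]
[ 0.506  -0.0735] 104 0.0909 [ 0.506  -0.0735  0.0909] [ 1.36 -0.35 -0.23  0.07 -0.02  0.  ]
[ 0.506  -0.0735] 104 0.0901 [ 0.506  -0.0735  0.0901] [ 0.78 -0.7   0.37  0.07  0.07  0.  ]
[ 0.506  -0.0735] 104 0.0893 [ 0.5059 -0.0735  0.0892] [ 0.45  0.79 -0.36  0.06  0.03 -0.01]
[ 0.506  -0.0735] 104 0.0885 [ 0.5061 -0.0735  0.0886] [ 1.67 -0.79  1.73  0.06  0.01  0.01]
[ 0.506  -0.0735] 104 0.0877 [ 0.5062 -0.0735  0.0882] [-0.96  0.59 12.86  0.27  0.5  -0.04]
27.3167
```

```bash
cat > drive.py <<'E'
from h import *
b=np.load("f0.npy");S=np.array([.506,-.0735])
def wr(n=2):return np.mean([np.r_[arm.current_force(),arm.current_torque()] for _ in range(n)],0)-b
def drive(y,z,total,zstart=.0885,zend=.0826,step=8,turned0=0):
    """turn clockwise `total` deg from yaw y under force control; returns yaw, z command"""
    turned=0;bit=False
    while turned<total:
        feed=zstart-arm.current_ee_pos()[2]
        want=19 if feed<.0025 else 8
        f=wr()[2]
        z-=np.clip((want-f)/25000*.6,-.0004,.0003)+(.000133*step/8 if bit else 0)
        y-=step;turned+=step;arm.move_l([*S,z],R(y),feed=.05)
        w=wr();ez=arm.current_ee_pos()[2];bit=zstart-ez>.0008
        if turned%16==0 or w[2]>24:print(round(y),"turned",turned,"cmd",round(z,4),"z",ez.round(5),"F",w[2].round(1),"T",w[5].round(3),"t",arm.current_t())
        if w[2]>26:z+=.0004;arm.move_l([*S,z],feed=.05)
        if ez<zend:print("home?",ez);break
        if turned0+turned-(zstart-ez)*60000>150:print("slipping");break
    print("end",y,z,turned,arm.current_joint_positions()[5].round(1),arm.current_t());return y,z
E
python3 - <<'E'
from drive import *
z=.0877
for _ in range(3):
    f=wr(3)[2];z-=np.clip((18-f)/25000,-.0003,.0003);arm.move_l([*S,z],feed=.05)
print(z,wr(3).round(2),arm.current_ee_pos().round(5))
drive(104,z,280)
E
```

```text
0.08735884895534819 [-1.600e+00  2.000e-01  1.925e+01  3.000e-01  7.500e-01 -1.000e-02] [ 0.50631 -0.07356  0.08811]
88 turned 16 cmd 0.0873 z 0.08796 F 15.9 T -0.042 t 28.65
72 turned 32 cmd 0.0871 z 0.08778 F 15.3 T -0.014 t 29.2333
56 turned 48 cmd 0.0868 z 0.08751 F 15.3 T -0.024 t 29.8167
40 turned 64 cmd 0.0864 z 0.08717 F 17.1 T -0.092 t 30.4
24 turned 80 cmd 0.086 z 0.08688 F 18.3 T -0.079 t 30.9833
8 turned 96 cmd 0.0857 z 0.08659 F 18.5 T -0.004 t 31.5667
-8 turned 112 cmd 0.0854 z 0.0863 F 17.6 T -0.03 t 32.15
-24 turned 128 cmd 0.0851 z 0.086 F 18.3 T -0.049 t 32.7333
-40 turned 144 cmd 0.0851 z 0.08583 F 14.6 T 0.001 t 33.3167
-56 turned 160 cmd 0.0851 z 0.08565 F 10.2 T -0.092 t 33.9
-72 turned 176 cmd 0.0849 z 0.08544 F 8.5 T -0.024 t 34.4833
-88 turned 192 cmd 0.0847 z 0.08519 F 8.8 T -0.008 t 35.0667
-104 turned 208 cmd 0.0844 z 0.08487 F 7.3 T -0.034 t 35.65
-120 turned 224 cmd 0.0841 z 0.08461 F 7.1 T -0.069 t 36.2333
-136 turned 240 cmd 0.0838 z 0.0843 F 8.8 T -0.114 t 36.8167
-152 turned 256 cmd 0.0835 z 0.08401 F 7.8 T -0.086 t 37.4
-168 turned 272 cmd 0.0832 z 0.08372 F 8.7 T -0.077 t 37.9833
end -176 0.08312263205699573 280 161.1 38.275
```

Run:
```python
from drive import *
z=.08312
# relax the push, release, wind back half a turn, regrasp
e=arm.current_ee_pos()[2];z=e+.0001;arm.move_l([*S,z],feed=.05);print("relaxed",arm.current_ee_pos().round(5),wr(3).round(2))
arm.grip(.07)
arm.move_joints(arm.current_joint_positions()-np.array([0,0,0,0,0,180]))
print(toolyaw(),arm.current_joint_positions()[5],arm.current_t())
y=-176+180
arm.move_l([*S,z],R(y),feed=.05)
arm.grip(.02);print("w",arm.current_width(),arm.current_ee_pos().round(5),wr(3).round(2))
zz=[]
for k in range(28):
    f=wr(3)[2];z-=np.clip((8-f)/25000*.6,-.0004,.0003)+(.00009 if k>2 else 0)
    y-=6;arm.move_l([*S,z],R(y),feed=.05);w=wr(3);ez=arm.current_ee_pos()[2]+w[2]*2e-5;zz.append(ez)
    print(y,"cmd",round(z,5),"z0",ez.round(5),"F",w[2].round(1),"T",w[5].round(3))
    if k>8 and zz[-4]-ez<.00012 or w[5]<-.25:break
print(arm.current_t(),arm.current_joint_positions()[5])
```

```text
relaxed [ 0.50653 -0.07376  0.08382] [ 4.47 -2.91  1.77 -0.6  -0.52  0.04]
3.970012465529866 -18.92875874642504 42.0083
w 0.03275993065065761 [ 0.50609 -0.07355  0.08368] [ 0.73 -0.64  0.68 -0.22 -0.07 -0.02]
-2 cmd 0.0835 z0 0.08362 F 1.5 T -0.018
-8 cmd 0.08334 z0 0.08357 F 4.0 T 0.001
-14 cmd 0.08325 z0 0.08345 F 3.5 T -0.052
-20 cmd 0.08305 z0 0.08331 F 5.3 T 0.009
-26 cmd 0.0829 z0 0.0832 F 7.0 T -0.05
-32 cmd 0.08278 z0 0.08307 F 6.2 T -0.093
-38 cmd 0.08265 z0 0.08296 F 7.4 T -0.009
-44 cmd 0.08254 z0 0.08286 F 7.0 T 0.002
-50 cmd 0.08243 z0 0.08274 F 7.5 T -0.107
-56 cmd 0.08233 z0 0.08265 F 7.5 T -0.022
-62 cmd 0.08223 z0 0.08255 F 7.9 T -0.067
-68 cmd 0.08213 z0 0.08243 F 7.9 T -0.033
-74 cmd 0.08204 z0 0.08234 F 7.5 T -0.001
-80 cmd 0.08194 z0 0.08227 F 8.2 T 0.01
-86 cmd 0.08185 z0 0.08218 F 8.0 T -0.041
-92 cmd 0.08176 z0 0.08219 F 8.7 T -0.06
-98 cmd 0.08169 z0 0.08215 F 9.2 T 0.024
-104 cmd 0.08163 z0 0.08215 F 10.4 T -0.015
47.5667 88.75569751194732
```

Run:
```python
from drive import *
D=np.array([.5127,.2743])
z=.0824;arm.move_l([*S,z],feed=.05)
arm.move_l([*S,.13],feed=.12);arm.move_l([*S,.165],feed=.15)
print("w",arm.current_width())
snap("wrist","pics/w_after.png")
arm.move_to([*D,.165],R(-104));arm.sleep(.2)
print(arm.current_ee_pos().round(4),wr().round(1),arm.current_t())
arm.move_l([*D,.128],feed=.12)
z=.128
while z>.0685:
    z=max(z-.006,.0682);arm.move_l([*D,z],feed=.06);w=wr()
    if abs(w[:3]).max()>6:print("contact",z,w.round(1));break
print("z",z,wr().round(1),arm.current_ee_pos().round(4),arm.current_t())
snap("scene","pics/s3.png")
```

```text
w 0.032874614834240035
[0.5131 0.2733 0.165 ] [ 0.6 -0.1 -0.5 -0.   0.2 -0. ] 50.3083
z 0.0682 [ 1.7 -0.3 -0.3 -0.   0.2 -0. ] [0.5127 0.2743 0.0679] 53.2667
```

Run:
```python
from drive import *
D=np.array([.5127,.2743])
arm.grip(.07);arm.move_l([*D,.16],feed=.12)
arm.move_to([.551,.2,.2],R(30));arm.sleep(.1)
w,c=snap("wrist","pics/r_end.png")
a,_=snap("scene","pics/s4.png");print(arm.current_t(),wr().round(1))
out=np.zeros((600,800,3),np.uint8)
out[:300,:480]=cv2.resize(a[190:310,180:372],(480,300))
out[:300,480:]=cv2.resize(a[150:270,310:438],(320,300))
out[300:,:400]=cv2.resize(w[:240,200:520],(400,300))
f=cv2.imread("pics/w_after.png");out[300:,400:]=cv2.resize(f[:240,160:480],(400,300))
cv2.imwrite("pics/m4.png",out)
```

```text
57.3667 [ 0.8  0.3  0.7 -0.1  0.1 -0. ]
```

View pics/m4.png

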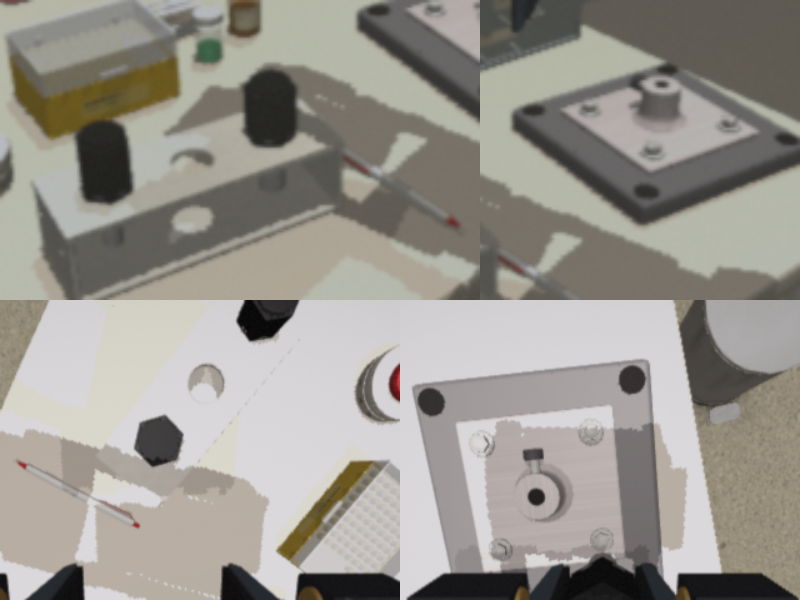

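The view shows both drivers hanging upright in the end holes, at about (270,108) and (104,160). The middle hole is free, and all four screws look home.

```bash
python3 -c "
from rig import arm
print(arm.sign_off(),arm.current_t())"
```

```text
the job is handed in; nothing more can be done
the job is handed in; nothing more can be done
```

The screw is driven until its flange stopped on the foot, with readings of about 19 N at most while turning; the large driver hangs back in its original hole, the small driver was not touched, and I handed the job in at about 57 s.

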